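# Rack the cleaned ion source parts in reverse order

### The job

Move the four cleaned ion source parts from the grey drying rack to the orange assembly rack in reverse order, because the last part off goes back on first: the part that stands leftmost on the drying rack goes to the rightmost place of the assembly rack, the next one beside it, and so on. Stand each part upright, foot down, in the middle of its white circle, one part to a circle, and let go of it.

Things in the scene. Friction and masses are not known exactly. Their poses are not given: they have to be found in the camera images.
- steel_sleeve: bright steel sleeve with a dark band and dark bore on top, plain cylinder 30 mm across, about 110 g. Upright; origin at the centre of its underside, z up along its axis; its yaw does not matter. 48 mm tall in all. It starts upright on the red pad.
- ceramic_insulator: white ceramic insulator: stem 28 mm across with two ribs 34 mm across in its lowest 15 mm, about 80 g. Upright; origin at the centre of its underside, z up along its axis; its yaw does not matter. 48 mm tall in all. It starts upright on the blue pad.
- brass_lens: brass lens: foot flange 36 mm across and 12 mm high, stem above it 26 mm across, about 130 g. Upright; origin at the centre of its underside, z up along its axis; its yaw does not matter. 48 mm tall in all. It starts upright on the yellow pad.
- black_holder: black holder with a copper band and copper pin: foot 32 mm across and 8 mm high, stem above it 29 mm across, about 60 g. Upright; origin at the centre of its underside, z up along its axis; its yaw does not matter. 48 mm tall in all. It starts upright on the green pad.
- drying_rack: grey deck, black fins, one coloured pad on each place. 312 x 64 mm (y, x), deck top 30 mm up. Fixed; nearer or farther than the other rack, yaw within 0.17 rad. Origin on the bench under its middle, x away from the robot, y to the robot's left along the row, z up. Places at x = 0, y = +0.108, +0.036, -0.036, -0.108 m; between them fins 3 mm thick, 10 mm high.
- assembly_rack: orange deck, metal fins, a flat white circle (black edge, 52 mm) on each place. 312 x 64 mm (y, x), deck top 30 mm up. Fixed; nearer or farther than the other rack, yaw within 0.17 rad. Origin on the bench under its middle, x away from the robot, y to the robot's left along the row, z up. Places at x = 0, y = +0.108, +0.036, -0.036, -0.108 m; between them fins 3 mm thick, 10 mm high.
- pad_red: round red pad, 48 mm across, 3 mm thick, fixed to a place of the drying rack; origin at the centre of its underside. The steel sleeve starts on it; the pads stand in a different order in each episode and stay put, so they show the starting order.
- pad_blue: round blue pad, 48 mm across, 3 mm thick, fixed to a place of the drying rack; origin at the centre of its underside. The ceramic insulator starts on it; the pads stand in a different order in each episode and stay put, so they show the starting order.
- pad_yellow: round yellow pad, 48 mm across, 3 mm thick, fixed to a place of the drying rack; origin at the centre of its underside. The brass lens starts on it; the pads stand in a different order in each episode and stay put, so they show the starting order.
- pad_green: round green pad, 48 mm across, 3 mm thick, fixed to a place of the drying rack; origin at the centre of its underside. The black holder starts on it; the pads stand in a different order in each episode and stay put, so they show the starting order.
Not all that is in view belongs to the job. Leave any purple look-alike of the black_holder alone.

How it is judged:
By the outcome, as a careful person would: the job done as asked, in the order asked, and still so for the second after the job is handed in, with the robot touching nothing.
It also fails if it takes over 104 s, if anything falls off the work surface, if the arm or the gripper's body presses on something with over 40 N, if the wrist force passes 120 N, or if a joint passes its speed limit or range.

### The arm

A 6-joint arm with a two-finger parallel gripper is mounted at the origin on the work surface. World frame = base frame: x ahead of the robot, y to its left, z up, the work surface at z = 0. Lengths are in m, angles in rad, forces in N, time in s.
With the tool pointing down it reaches from about 0.3 to 0.875 m from the base axis. Payload 4.2 kg.
Tool frame: the origin (TCP) lies between the finger pads; the fingertips stand 25 mm ahead of it and the grasp point (between the pads) lies 6 mm ahead of it (env.nose_length is the distance from the TCP to the fingertips, in m); z points along the fingers, x is the direction in which the jaws open and shut, and the axes are right-handed (so a half turn about z gives the same grasp; the last joint's range is limited). The gripper opens to 85 mm and grips with 20 to 120 N. Pads are 22 mm wide; open, the fingers measure 114 mm over their backs; the gripper's body (76 mm by 85 mm) begins 54 mm behind the grasp point. The pads swing forward as they close: fully open they stand 13 mm farther back than shut.
Start: joints at [-1.219, 0.32, 1.565, -0, 1.257, -0.02], TCP at [0.209, -0.536, 0.256] pointing down, gripper open.
Joint ranges: [-3.11, 3.11], [-0.84, 2.01], [0.21, 2.61], [-1.34, 4.49], [0.05, 2.63], [-2.56, 2.56]. Speed limits (rad/s): [2.57, 2.57, 3.14, 3.14, 3.14, 3.14].

### API

Orientations are given as a unit quaternion [w, x, y, z].
In Python, from workcell import get_obs, snapshot, close_job, env gives the robot as it stands.
- The arm moves only by the tool servo_tool, never from a script. Its argument "plan" is one flat list of numbers, 5 for each row, row after row: the opening, from 0 (shut) to 1 (fully open), then the shift along the tool's x, y, z in m, then the turn about the tool's z in degrees. In form: [jaw, dx, dy, dz, turn, jaw, dx, dy, dz, turn, ...]. A call has 1 to 12 rows; each row is the pose to reach, as a shift and turn from the pose measured when the call began, along the tool's axes at that moment; what a row does not reach only later rows make up. A row lasts 1/10 s, in which the tool goes at most 50 mm and 8.59 degrees, less where a joint would pass 70% of its speed; a pose out of reach is approached as far as the arm can. A call with a gripper value outside its range is refused whole. The fingers move at their own pace and stop on an object; "newtons" is the grip in N (left out, the last holds). Time passes only in rows, so rows that repeat a pose let the fingers close. It gives the time, the measured TCP pose, the force and the opening at its end, in the units of the state.
- get_obs(): the state, without advancing time (a new reading comes with each control period).
- snapshot(name): name is "scene" or "top" or "wrist"; returns a dict with "image" (420x560x3 uint8, blue, green, red), "range_z" (420x560 float32, m along the optical axis (not along the pixel's ray), 0 where there is no reading), "vfov" (degrees; the focal length in pixels is half the picture's height over the tangent of half this angle, whatever the lens; pixels are square), "cx", "cy" (the principal point, pixels), "R" (3x3) and "t" (3): a world point X has camera coordinates R X + t. Camera axes: x right, y down, z forward; pixel columns grow to the right and rows downward; lengths in m; the calibration is good to about 2 mm. A picture is of the moment at which its call begins.
- close_job(): hands the job in, once; it reports no verdict.
The state is a dict: "time": time; "joints": joint angles; "qvel": joint speeds; "joint_torque": joint torques, N m; "ee_pos": TCP position; "tool_rot": TCP orientation; "wrist_force": force on the tool from outside, world axes, zero at the start; "moment": the same for the moment, N m; "grip_width": opening from 0.0 (shut) to 1.0 (fully open).
Only numpy, scipy, OpenCV 4.12 (cv2) and the standard library are available. Lean on these libraries where they do the work, as an engineer would, in place of code of your own. Each camera call takes 0.05 s, during which the arm holds its last target.

## Working session

There is one attempt and no reset: what is moved stays moved. The work goes in short steps, Python scripts to look and compute and a tool call to move; the robot and the scene stay as the last step left them, time stands still between calls to the robot, and variables do not carry over. Pictures are saved under pics/ and viewed, and the job is handed in when it is done.

Besides the shell and the picture viewer there is one more tool, called as name(argument=value, ...) on one line, values as JSON. servo_tool: Moves the arm, as the interface text tells. Its arguments: {"type":"object","properties":{"plan":{"type":"array","items":{"type":"number"}},"newtons":{"type":"number"}},"required":["plan"]}

```bash
ls; mkdir -p pics
python3 - <<'E'
from workcell import get_obs, snapshot, env
import cv2,numpy as np,pickle
o=get_obs(); print(o['time'],o['ee_pos'],o['tool_rot'],o['grip_width'],env.nose_length)
d={}
for n in("scene","top"):
    s=snapshot(n); d[n]=s; cv2.imwrite(f'pics/{n}0.png',s['image']); print(n,s['vfov'],s['cx'],s['cy'],s['R'],s['t'])
pickle.dump(d,open('s0.pkl','wb'))
E
```

```text
pics
0.0 [ 0.2087337  -0.53529413  0.25548759] [-5.17898692e-04  8.25613007e-01 -5.64236088e-01 -7.29358030e-04] 1.0022745896201128 0.025
scene 50.387347636546416 280.3034209967039 207.3042581781742 [[-1.95546561e-01  9.80694334e-01 -4.06195747e-04]
 [ 7.72994725e-01  1.53877161e-01 -6.15468093e-01]
 [-6.03523568e-01 -1.20666656e-01 -7.88161697e-01]] [ 0.1338311  -0.39145012  1.06161208]
top 44.830168977449276 272.3875511260761 210.59292267361786 [[ 0.0285401  -0.99929215  0.02450849]
 [-0.9847812  -0.0323139  -0.17076829]
 [ 0.17143938 -0.01926175 -0.98500636]] [-0.03371205  0.5764434   0.71884581]
```

View pics/top0.png

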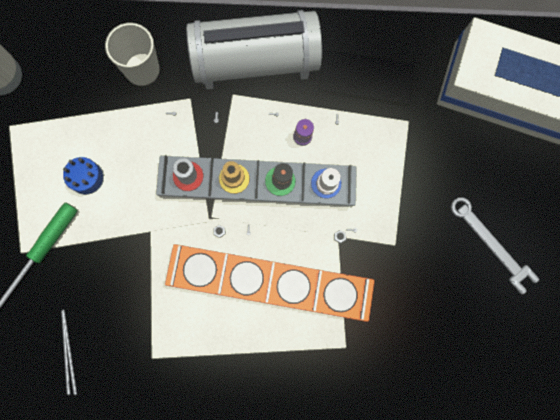

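View pics/scene0.png

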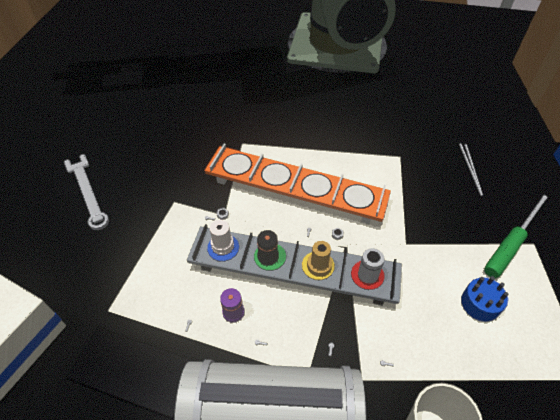

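```bash
cat > h.py <<'E'
import numpy as np,cv2
def K(s):
    f=s['image'].shape[0]/2/np.tan(np.radians(s['vfov']/2)); return f,s['cx'],s['cy']
def atz(s,u,v,z):
    f,cx,cy=K(s); R=np.array(s['R']);t=np.array(s['t'])
    d=R.T@np.array([(u-cx)/f,(v-cy)/f,1]); c=-R.T@t
    return c+d*(z-c[2])/d[2]
def cloud(s):
    f,cx,cy=K(s); z=s['range_z']; h,w=z.shape
    v,u=np.mgrid[:h,:w]; P=np.stack([(u-cx)/f*z,(v-cy)/f*z,z],-1)
    return (P-np.array(s['t']))@np.array(s['R'])
def proj(s,X):
    f,cx,cy=K(s); p=np.array(s['R'])@X+s['t']; return f*p[0]/p[2]+cx,f*p[1]/p[2]+cy
E
python3 - <<'E'
import pickle,cv2,numpy as np
from h import *
d=pickle.load(open('s0.pkl','rb')); s=d['top']; im=s['image']
c=cv2.resize(im[140:330,150:385],None,fx=3.3,fy=3.0,interpolation=cv2.INTER_CUBIC)
c=cv2.resize(im[140:330,150:385],None,fx=3,fy=3,interpolation=cv2.INTER_CUBIC)
cv2.imwrite('pics/crop0.png',c)
# white circles
for nm in('top','scene'):
    s=d[nm]; im=s['image'];P=cloud(s)
    g=cv2.cvtColor(im,cv2.COLOR_BGR2GRAY); sat=cv2.cvtColor(im,cv2.COLOR_BGR2HSV)[...,1]
    m=((g>150)&(sat<70)).astype(np.uint8)
    n,l,st,ce=cv2.connectedComponentsWithStats(m)
    print(nm)
    for i in range(1,n):
        if 300<st[i,4]<1600 and max(st[i,2:4])<45:
            X=atz(s,*ce[i],.030); print('circ',ce[i].round(1),st[i,2:5],X.round(4),'zmeas',np.median(P[l==i][:,2]).round(4))
    # parts
    m=((P[...,2]>.055)&(P[...,2]<.10)&(s['range_z']>0)&(P[...,0]>.3)&(P[...,0]<.8)&(abs(P[...,1])<.4)).astype(np.uint8)
    n,l,st,ce=cv2.connectedComponentsWithStats(m)
    for i in range(1,n):
        if st[i,4]>40:
            q=P[l==i]; tz=np.percentile(q[:,2],95); top=q[q[:,2]>tz-.004]
            print('part',ce[i].round(1),st[i,4],'ztop',tz.round(4),((top.min(0)+top.max(0))/2)[:2].round(4),np.ptp(top,axis=0)[:2].round(3))
E
```

```text
top
circ [199.4 269.5] [ 32  32 795] [0.4865 0.0915 0.03  ] zmeas 0.0309
circ [246.2 277.8] [ 32  32 797] [0.4762 0.0203 0.03  ] zmeas 0.0309
circ [293.2 286.2] [ 32  32 801] [ 0.4656 -0.0512  0.03  ] zmeas 0.031
circ [340.  294.5] [ 31  32 793] [ 0.4553 -0.1223  0.03  ] zmeas 0.0309
part [133.3  66.2] 319 ztop 0.0862 [0.7918 0.2088] [0.016 0.058]
part [224.1  68.3] 1258 ztop 0.0897 [0.794  0.0816] [0.012 0.068]
part [493.3  88.7] 2468 ztop 0.0823 [ 0.7715 -0.3437] [0.057 0.112]
part [183.9 169.3] 398 ztop 0.083 [0.6318 0.1174] [0.029 0.029]
part [231.3 171. ] 297 ztop 0.0829 [0.632  0.0471] [0.025 0.024]
part [282.6 173.8] 352 ztop 0.0831 [ 0.6299 -0.0293] [0.028 0.027]
part [329.6 178.6] 341 ztop 0.0828 [ 0.625 -0.1  ] [0.027 0.026]
scene
circ [236.8 163.6] [ 27  20 409] [ 0.4562 -0.1228  0.03  ] zmeas 0.0308
circ [275.6 173.8] [ 28  21 438] [ 0.4665 -0.0517  0.03  ] zmeas 0.0308
circ [316.1 184.7] [ 28  21 462] [0.4773 0.0198 0.03  ] zmeas 0.0308
circ [358.1 195.8] [ 29  22 493] [0.4877 0.091  0.03  ] zmeas 0.0307
part [220.1 232.2] 437 ztop 0.0822 [ 0.6274 -0.0999] [0.028 0.027]
part [267.3 242.8] 467 ztop 0.0823 [ 0.6324 -0.0292] [0.029 0.028]
part [320.8 253. ] 400 ztop 0.0821 [0.6334 0.0473] [0.026 0.024]
part [371.9 261.6] 532 ztop 0.0822 [0.6333 0.1176] [0.03  0.029]
part [ 20.7 300.3] 1233 ztop 0.0812 [ 0.7778 -0.3239] [0.044 0.073]
part [332.8 370.2] 368 ztop 0.0913 [0.7964 0.0976] [0.007 0.033]
part [448.  393.7] 647 ztop 0.0852 [0.7929 0.2096] [0.014 0.055]
```

View pics/crop0.png

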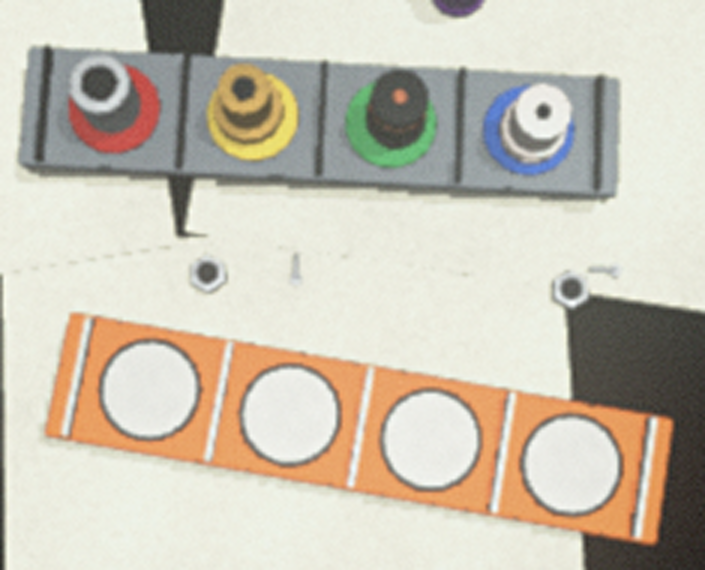

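Left to right on the drying rack (top view): red pad with the steel sleeve (187,175), yellow with brass (234,178), green with black (280,180), blue with ceramic (327,183). The purple look-alike at (304,131) is off the rack, so I leave it alone. Targets are steel→(340,295), brass→(293,286), black→(246,278) and ceramic→(199,270). Both cameras agree to about 2 mm, and the heights fit. The jaws will open along world x, across the row.

servo_tool(plan=[1,-0.4545,-0.632,0.06,-68.7,1,-0.4545,-0.632,0.06,-68.7,1,-0.4545,-0.632,0.06,-68.7,1,-0.4545,-0.632,0.06,-68.7,1,-0.4545,-0.632,0.06,-68.7,1,-0.4545,-0.632,0.06,-68.7,1,-0.4545,-0.632,0.06,-68.7,1,-0.4545,-0.632,0.06,-68.7,1,-0.4545,-0.632,0.06,-68.7,1,-0.4545,-0.632,0.06,-68.7,1,-0.4545,-0.632,0.06,-68.7,1,-0.4545,-0.632,0.06,-68.7], newtons=40)

```text
time: 1.3
ee_pos: [0.5348, -0.0317, 0.2098]
tool_rot: [-0.001, 1.0, 0.0, -0.001]
wrist_force: [0.4, -1.4, -0.2]
grip_width: 0.999
```

servo_tool(plan=[1,0.098,-0.149,0.02,0,1,0.098,-0.149,0.02,0,1,0.098,-0.149,0.02,0,1,0.098,-0.149,0.02,0,1,0.098,-0.149,0.02,0,1,0.098,-0.149,0.02,0,1,0.098,-0.149,0.02,0])

```text
time: 2.0
ee_pos: [0.6321, 0.1164, 0.1898]
tool_rot: [-0.0, 1.0, -0.0, -0.001]
wrist_force: [0.5, 0.0, -0.7]
grip_width: 0.995
```

Run:
```python
from workcell import get_obs, snapshot
import cv2
from h import *
o=get_obs(); print(o['time'],o['ee_pos'],o['tool_rot'],o['qvel'].__repr__()[:80],o['joints'])
s=snapshot('wrist'); cv2.imwrite('pics/w1.png',s['image'])
P=cloud(s); m=((P[...,2]>.075)&(P[...,2]<.09)&(s['range_z']>0)&(P[...,0]<.7)&(P[...,0]>.55)).astype(np.uint8)
n,l,st,ce=cv2.connectedComponentsWithStats(m)
for i in range(1,n):
    if st[i,4]>100:
        t=P[l==i]; print(ce[i],((t.min(0)+t.max(0))/2).round(4),np.ptp(t,axis=0).round(3))
```

```text
2.0 [0.63205585 0.11635905 0.18981987] [-3.74324235e-04  9.99999412e-01 -1.55060114e-04 -1.00595885e-03] array([-0.01095907, -0.01251753,  0.00034981,  0.00159741, -0.00200205,
         [1.63675908e-01 4.70664594e-01 1.49755366e+00 1.15603260e-03
 1.17523751e+00 1.63539587e-01]
[280.01765799 221.62732342] [0.6326 0.119  0.0794] [0.029 0.029 0.009]
[279.92857143 297.94606414] [0.6327 0.0488 0.0792] [0.025 0.026 0.008]
[278.0928 366.0592] [ 0.6309 -0.0259  0.0792] [0.029 0.026 0.008]
```

View pics/w1.png

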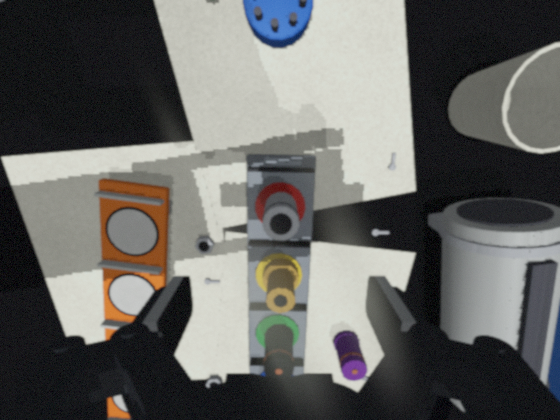

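servo_tool(plan=[1,0.0005,-0.0016,0.04,0,1,0.0005,-0.0016,0.08,0,1,0.0005,-0.0016,0.105,0,1,0.0005,-0.0016,0.114,0,1,0.0005,-0.0016,0.114,0,0,0.0005,-0.0016,0.114,0,0,0.0005,-0.0016,0.114,0,0,0.0005,-0.0016,0.114,0,0,0.0005,-0.0016,0.114,0,0,0.0005,-0.0016,0.114,0,0,0.0005,-0.0016,0.114,0,0,0.0005,-0.0016,0.114,0])

```text
time: 3.25
ee_pos: [0.6331, 0.1179, 0.0773]
tool_rot: [-0.001, 1.0, -0.0, 0.0]
wrist_force: [-0.8, -0.3, 6.1]
grip_width: 0.338
```

servo_tool(plan=[0,0,0,-0.02,0,0,0,0,-0.05,0,0,0,0,-0.08,0,0,0,0,-0.08,0,0,0,0,-0.08,0])

```text
time: 3.75
ee_pos: [0.6327, 0.1178, 0.157]
tool_rot: [-0.001, 1.0, -0.0, 0.0]
wrist_force: [-0.1, 0.7, -1.9]
grip_width: 0.335
```

```bash
cat > look.py <<'E'
import sys,cv2
from workcell import get_obs, snapshot
from h import *
tag=sys.argv[1]
o=get_obs(); print(o['time'],np.round(o['ee_pos'],4),round(o['grip_width'],3),np.round(o['wrist_force'],1))
for nm in('scene','top'):
    s=snapshot(nm); im=s['image']; P=cloud(s)
    a=(slice(120,310),slice(170,420)) if nm=='scene' else (slice(130,330),slice(150,400))
    cv2.imwrite(f'pics/{nm}_{tag}.png',cv2.resize(im[a],None,fx=3,fy=3,interpolation=cv2.INTER_CUBIC))
    m=((P[...,2]>.055)&(P[...,2]<.0885)&(s['range_z']>0)&(P[...,0]>.4)&(P[...,0]<.7)&(abs(P[...,1])<.2)).astype(np.uint8)
    n,l,st,ce=cv2.connectedComponentsWithStats(m)
    for i in range(1,n):
        if st[i,4]>60:
            q=P[l==i]; tz=np.percentile(q[:,2],95); t=q[q[:,2]>tz-.004]
            print(nm,st[i,4],'ztop',tz.round(4),((t.min(0)+t.max(0))/2)[:2].round(4),np.ptp(t,axis=0)[:2].round(3))
E
python3 look.py a
```

```text
3.75 [0.6327 0.1178 0.157 ] 0.335 [-0.1  0.7 -1.9]
scene 432 ztop 0.082 [ 0.6268 -0.0993] [0.029 0.027]
scene 466 ztop 0.0823 [ 0.6318 -0.029 ] [0.028 0.028]
scene 400 ztop 0.0822 [0.6335 0.0473] [0.026 0.024]
top 296 ztop 0.0829 [0.6316 0.0471] [0.025 0.024]
top 361 ztop 0.0831 [ 0.6299 -0.0294] [0.028 0.027]
top 338 ztop 0.083 [ 0.6255 -0.1   ] [0.026 0.027]
```

View pics/scene_a.png

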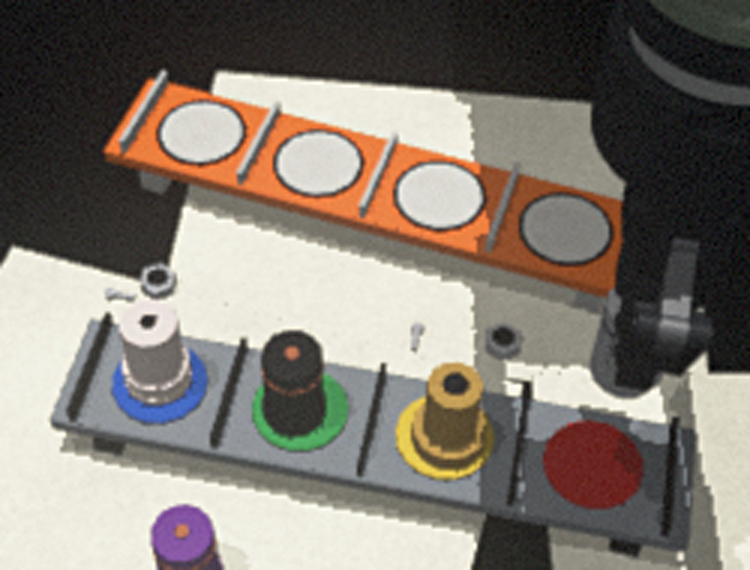

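servo_tool(plan=[0,-0.015,0.02,0,0,0,-0.037,0.05,0,0,0,-0.066,0.09,0,0,0,-0.096,0.13,0,0,0,-0.125,0.17,0,0,0,-0.152,0.206,0,0,0,-0.169,0.23,0,0,0,-0.177,0.24,0,0,0,-0.177,0.24,0,0,0,-0.177,0.24,0,0,0,-0.177,0.24,0.03,0,0,-0.177,0.24,0.05,0])

```text
time: 5.05
ee_pos: [0.4554, -0.1209, 0.1047]
tool_rot: [-0.0, 1.0, 0.001, -0.001]
wrist_force: [-1.2, -0.6, -2.1]
grip_width: 0.339
```

servo_tool(plan=[0,0.0004,0.0013,0.01,0,0,0.0004,0.0013,0.02,0,0,0.0004,0.0013,0.027,0,0,0.0004,0.0013,0.0298,0,0,0.0004,0.0013,0.0298,0,0,0.0004,0.0013,0.0298,0,0.6,0.0004,0.0013,0.0298,0,0.8,0.0004,0.0013,0.0298,0,1,0.0004,0.0013,0.0298,0,1,0.0004,0.0013,0.0298,0])

```text
time: 6.05
ee_pos: [0.4559, -0.1223, 0.0752]
tool_rot: [-0.0, 1.0, 0.0, -0.001]
wrist_force: [0.9, -0.2, -0.3]
grip_width: 0.985
```

servo_tool(plan=[1,0,0,-0.02,0,1,0,0,-0.06,0,1,0,0,-0.1,0,1,0,0,-0.1,0,1,0,0,-0.1,0])

```text
time: 6.55
ee_pos: [0.4563, -0.1225, 0.1759]
tool_rot: [-0.0, 1.0, 0.0, -0.0]
wrist_force: [0.3, 0.6, -0.7]
grip_width: 1.002
```

```bash
python3 look.py b
```

```text
6.55 [ 0.4563 -0.1225  0.1759] 1.002 [ 0.3  0.6 -0.7]
scene 341 ztop 0.0793 [ 0.4574 -0.1221] [0.029 0.029]
scene 435 ztop 0.0822 [ 0.6277 -0.0994] [0.029 0.027]
scene 462 ztop 0.0821 [ 0.632  -0.0292] [0.029 0.028]
scene 399 ztop 0.0822 [0.6339 0.0473] [0.025 0.024]
top 295 ztop 0.083 [0.6319 0.047 ] [0.025 0.024]
top 359 ztop 0.0831 [ 0.6297 -0.0293] [0.028 0.027]
top 336 ztop 0.083 [ 0.6254 -0.1   ] [0.026 0.027]
top 137 ztop 0.0796 [ 0.4555 -0.1122] [0.025 0.009]
```

View pics/scene_b.png

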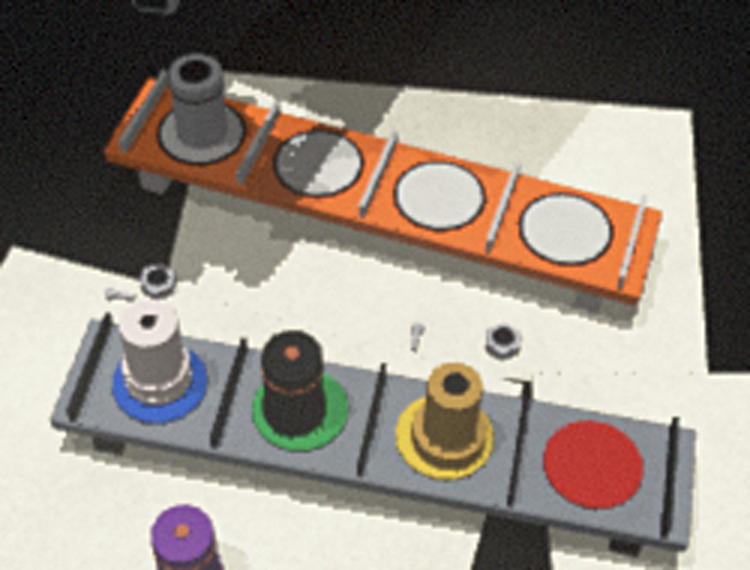

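Steel is centred on its circle (about 1 mm off). Next is brass.

servo_tool(plan=[1,0.03,-0.029,0,0,1,0.06,-0.058,0,0,1,0.09,-0.087,0,0,1,0.12,-0.116,0,0,1,0.15,-0.145,0,0,1,0.17,-0.164,0,0,1,0.1764,-0.17,0,0,1,0.1764,-0.17,0,0,1,0.1764,-0.17,0.02,0,1,0.1764,-0.17,0.04,0,1,0.1764,-0.17,0.05,0,1,0.1764,-0.17,0.05,0])

```text
time: 7.85
ee_pos: [0.6292, 0.047, 0.1218]
tool_rot: [-0.0, 1.0, -0.0, -0.005]
wrist_force: [0.0, -0.1, 0.4]
grip_width: 0.994
```

servo_tool(plan=[1,0.0035,-0.0005,0.015,0,1,0.0035,-0.0005,0.03,0,1,0.0035,-0.0005,0.042,0,1,0.0035,-0.0005,0.045,0,1,0.0035,-0.0005,0.045,0,0,0.0035,-0.0005,0.045,0,0,0.0035,-0.0005,0.045,0,0,0.0035,-0.0005,0.045,0,0,0.0035,-0.0005,0.045,0,0,0.0035,-0.0005,0.045,0,0,0.0035,-0.0005,0.045,0,0,0.0035,-0.0005,0.045,0])

```text
time: 9.05
ee_pos: [0.6327, 0.0476, 0.0773]
tool_rot: [-0.0, 1.0, -0.0, -0.004]
wrist_force: [-0.8, 0.8, 4.2]
grip_width: 0.29
```

servo_tool(plan=[0,0,0,-0.02,0,0,0,0,-0.05,0,0,0,0,-0.08,0,0,0,0,-0.08,0,0,0,0,-0.08,0])

```text
time: 9.55
ee_pos: [0.6329, 0.0475, 0.1568]
tool_rot: [-0.0, 1.0, -0.0, -0.004]
wrist_force: [-0.5, -0.2, -1.6]
grip_width: 0.292
```

servo_tool(plan=[0,-0.02,0.012,0,0,0,-0.05,0.03,0,0,0,-0.084,0.05,0,0,0,-0.118,0.07,0,0,0,-0.145,0.086,0,0,0,-0.162,0.096,0,0,0,-0.167,0.099,0,0,0,-0.167,0.099,0,0,0,-0.167,0.099,0,0,0,-0.167,0.099,0.03,0,0,-0.167,0.099,0.05,0,0,-0.167,0.099,0.05,0])

```text
time: 10.75
ee_pos: [0.4645, -0.0506, 0.1057]
tool_rot: [-0.001, 1.0, 0.0, -0.007]
wrist_force: [-0.3, -0.3, -2.7]
grip_width: 0.292
```

servo_tool(plan=[0,0.0016,0.0007,0.01,0,0,0.0016,0.0007,0.02,0,0,0.0016,0.0007,0.028,0,0,0.0016,0.0007,0.0308,0,0,0.0016,0.0007,0.0308,0,0,0.0016,0.0007,0.0308,0,0.6,0.0016,0.0007,0.0308,0,0.8,0.0016,0.0007,0.0308,0,1,0.0016,0.0007,0.0308,0,1,0.0016,0.0007,0.0308,0])

```text
time: 11.75
ee_pos: [0.4658, -0.0513, 0.075]
tool_rot: [-0.001, 1.0, 0.0, -0.007]
wrist_force: [-0.4, -0.4, -0.6]
grip_width: 0.946
```

servo_tool(plan=[1,0,0,-0.02,0,1,0,0,-0.06,0,1,0,0,-0.1,0,1,0,0,-0.1,0,1,0,0,-0.1,0])

```text
time: 12.25
ee_pos: [0.4675, -0.0515, 0.1757]
tool_rot: [-0.001, 1.0, 0.0, -0.006]
wrist_force: [-0.4, -0.7, 0.1]
grip_width: 0.999
```

```bash
python3 look.py c
```

```text
12.25 [ 0.4675 -0.0515  0.1757] 0.999 [-0.4 -0.7  0.1]
scene 343 ztop 0.0793 [ 0.4569 -0.1227] [0.031 0.028]
scene 285 ztop 0.0791 [ 0.4664 -0.0513] [0.026 0.025]
scene 437 ztop 0.0819 [ 0.6269 -0.0993] [0.029 0.027]
scene 465 ztop 0.0821 [ 0.6318 -0.0291] [0.029 0.028]
top 355 ztop 0.0828 [ 0.6296 -0.0293] [0.028 0.027]
top 342 ztop 0.0828 [ 0.6256 -0.1   ] [0.026 0.027]
```

View pics/scene_c.png

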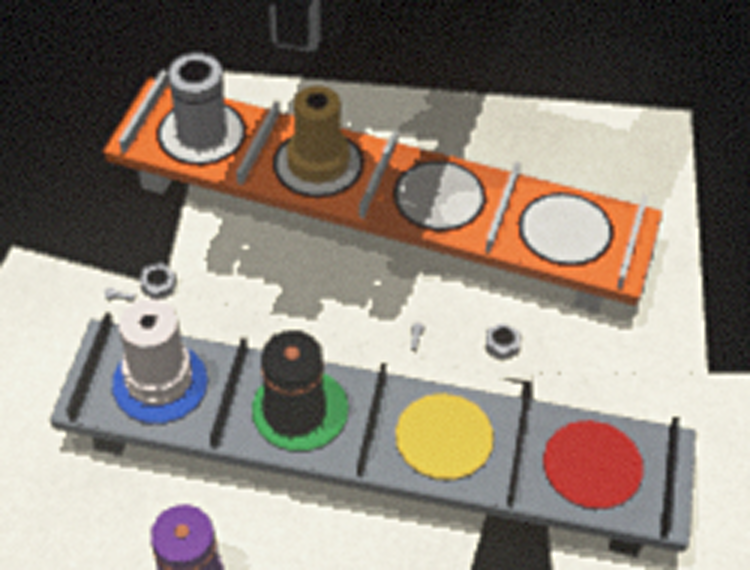

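Brass is on its circle. Next is the black holder, the one on the green pad with the copper pin.

servo_tool(plan=[1,0.03,-0.004,0,0,1,0.07,-0.009,0,0,1,0.11,-0.014,0,0,1,0.14,-0.019,0,0,1,0.158,-0.022,0,0,1,0.1635,-0.022,0,0,1,0.1635,-0.022,0,0,1,0.1635,-0.022,0.02,0,1,0.1635,-0.022,0.04,0,1,0.1635,-0.022,0.05,0,1,0.1635,-0.022,0.05,0,1,0.1635,-0.022,0.05,0])

```text
time: 13.55
ee_pos: [0.6287, -0.0293, 0.1218]
tool_rot: [-0.001, 1.0, 0.0, -0.008]
wrist_force: [0.6, -0.3, 1.2]
grip_width: 0.999
```

servo_tool(plan=[1,0.002,0,0.015,0,1,0.002,0,0.03,0,1,0.002,0,0.042,0,1,0.002,0,0.045,0,1,0.002,0,0.045,0,0,0.002,0,0.045,0,0,0.002,0,0.045,0,0,0.002,0,0.045,0,0,0.002,0,0.045,0,0,0.002,0,0.045,0,0,0.002,0,0.045,0,0,0.002,0,0.045,0])

```text
time: 14.75
ee_pos: [0.6305, -0.0292, 0.0775]
tool_rot: [-0.001, 1.0, 0.0, -0.007]
wrist_force: [0.4, 0.4, 5.7]
grip_width: 0.325
```

servo_tool(plan=[0,0,0,-0.02,0,0,0,0,-0.05,0,0,0,0,-0.08,0,0,0,0,-0.08,0,0,0,0,-0.08,0])

```text
time: 15.25
ee_pos: [0.6314, -0.0294, 0.1573]
tool_rot: [-0.001, 1.0, 0.0, -0.007]
wrist_force: [-0.3, -0.5, -1.1]
grip_width: 0.326
```

servo_tool(plan=[0,-0.02,-0.007,0,0,0,-0.05,-0.016,0,0,0,-0.085,-0.027,0,0,0,-0.118,-0.038,0,0,0,-0.14,-0.045,0,0,0,-0.152,-0.049,0,0,0,-0.1546,-0.0494,0,0,0,-0.1546,-0.0494,0,0,0,-0.1546,-0.0494,0,0,0,-0.1546,-0.0494,0.03,0,0,-0.1546,-0.0494,0.05,0,0,-0.1546,-0.0494,0.05,0])

```text
time: 16.45
ee_pos: [0.4751, 0.0197, 0.1074]
tool_rot: [-0.001, 1.0, 0.0, -0.01]
wrist_force: [-0.8, 0.4, -0.6]
grip_width: 0.328
```

servo_tool(plan=[0,0.0017,-0.0003,0.01,0,0,0.0017,-0.0003,0.02,0,0,0.0017,-0.0003,0.028,0,0,0.0017,-0.0003,0.0325,0,0,0.0017,-0.0003,0.0325,0,0,0.0017,-0.0003,0.0325,0,0.6,0.0017,-0.0003,0.0325,0,0.8,0.0017,-0.0003,0.0325,0,1,0.0017,-0.0003,0.0325,0,1,0.0017,-0.0003,0.0325,0])

```text
time: 17.45
ee_pos: [0.4762, 0.0201, 0.0749]
tool_rot: [-0.001, 1.0, 0.0, -0.01]
wrist_force: [-0.3, -0.1, -0.2]
grip_width: 0.979
```

servo_tool(plan=[1,0,0,-0.02,0,1,0,0,-0.06,0,1,0,0,-0.1,0,1,0,0,-0.1,0,1,0,0,-0.1,0])

```text
time: 17.95
ee_pos: [0.4784, 0.0199, 0.1756]
tool_rot: [-0.001, 1.0, 0.0, -0.009]
wrist_force: [-0.6, 0.6, -0.1]
grip_width: 0.996
```

```bash
python3 look.py d
```

```text
17.95 [0.4784 0.0199 0.1756] 0.996 [-0.6  0.6 -0.1]
scene 343 ztop 0.0793 [ 0.4567 -0.1222] [0.03  0.029]
scene 287 ztop 0.0791 [ 0.4662 -0.0513] [0.025 0.025]
scene 352 ztop 0.0789 [0.4767 0.0204] [0.028 0.028]
scene 432 ztop 0.0821 [ 0.6269 -0.0995] [0.028 0.026]
top 342 ztop 0.0832 [ 0.6254 -0.1001] [0.026 0.027]
top 386 ztop 0.0801 [ 0.455  -0.1222] [0.029 0.029]
```

View pics/scene_d.png

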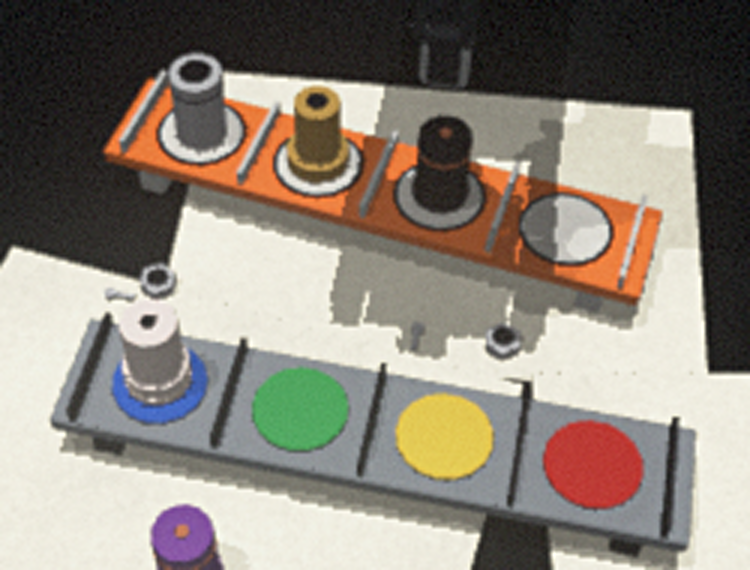

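Black is placed. Ceramic is last.

servo_tool(plan=[1,0.025,0.02,0,0,1,0.055,0.045,0,0,1,0.085,0.069,0,0,1,0.115,0.093,0,0,1,0.138,0.112,0,0,1,0.148,0.12,0,0,1,0.148,0.12,0,0,1,0.148,0.12,0,0,1,0.148,0.12,0.02,0,1,0.148,0.12,0.04,0,1,0.148,0.12,0.05,0,1,0.148,0.12,0.05,0])

```text
time: 19.25
ee_pos: [0.6223, -0.0989, 0.119]
tool_rot: [-0.001, 1.0, 0.001, -0.013]
wrist_force: [-0.4, 0.1, -0.9]
grip_width: 0.997
```

servo_tool(plan=[1,0.004,0.001,0.015,0,1,0.004,0.001,0.03,0,1,0.004,0.001,0.039,0,1,0.004,0.001,0.042,0,1,0.004,0.001,0.042,0,0,0.004,0.001,0.042,0,0,0.004,0.001,0.042,0,0,0.004,0.001,0.042,0,0,0.004,0.001,0.042,0,0,0.004,0.001,0.042,0,0,0.004,0.001,0.042,0,0,0.004,0.001,0.042,0])

```text
time: 20.45
ee_pos: [0.6257, -0.0999, 0.0776]
tool_rot: [-0.001, 1.0, 0.001, -0.012]
wrist_force: [0.1, -0.3, 4.5]
grip_width: 0.31
```

servo_tool(plan=[0,0,0,-0.02,0,0,0,0,-0.05,0,0,0,0,-0.08,0,0,0,0,-0.08,0,0,0,0,-0.08,0])

```text
time: 20.95
ee_pos: [0.6273, -0.1, 0.1573]
tool_rot: [-0.001, 1.0, 0.001, -0.013]
wrist_force: [-0.5, 0.3, -1.4]
grip_width: 0.315
```

servo_tool(plan=[0,-0.015,-0.02,0,0,0,-0.037,-0.05,0,0,0,-0.063,-0.086,0,0,0,-0.09,-0.122,0,0,0,-0.115,-0.157,0,0,0,-0.133,-0.182,0,0,0,-0.1402,-0.1913,0,0,0,-0.1402,-0.1913,0,0,0,-0.1402,-0.1913,0,0,0,-0.1402,-0.1913,0.03,0,0,-0.1402,-0.1913,0.05,0,0,-0.1402,-0.1913,0.05,0])

```text
time: 22.15
ee_pos: [0.4847, 0.0897, 0.1087]
tool_rot: [-0.001, 1.0, -0.0, -0.016]
wrist_force: [-0.2, -0.3, -0.2]
grip_width: 0.311
```

servo_tool(plan=[0,0.003,-0.0016,0.01,0,0,0.0035,-0.0016,0.02,0,0,0.0035,-0.0016,0.029,0,0,0.0035,-0.0016,0.0337,0,0,0.0035,-0.0016,0.0337,0,0,0.0035,-0.0016,0.0337,0,0.6,0.0035,-0.0016,0.0337,0,0.8,0.0035,-0.0016,0.0337,0,1,0.0035,-0.0016,0.0337,0,1,0.0035,-0.0016,0.0337,0])

```text
time: 23.15
ee_pos: [0.4872, 0.0914, 0.075]
tool_rot: [-0.001, 1.0, -0.0, -0.016]
wrist_force: [-0.0, 0.5, -0.2]
grip_width: 0.964
```

servo_tool(plan=[1,0,0,-0.02,0,1,0,0,-0.06,0,1,0,0,-0.1,0,1,0,-0.05,-0.12,0,1,0,-0.1,-0.12,0,1,0,-0.15,-0.12,0,1,0,-0.2,-0.12,0,1,0,-0.2,-0.12,0,1,0,-0.2,-0.12,0])

```text
time: 24.05
ee_pos: [0.4906, 0.2922, 0.1948]
tool_rot: [-0.0, 1.0, 0.001, -0.016]
wrist_force: [1.1, -1.0, 0.0]
grip_width: 1.003
```

```bash
python3 look.py e
```

```text
24.05 [0.4906 0.2922 0.1948] 1.003 [ 1.1 -1.   0. ]
scene 342 ztop 0.0791 [ 0.4571 -0.1225] [0.03  0.029]
scene 289 ztop 0.0792 [ 0.467  -0.0516] [0.026 0.024]
scene 350 ztop 0.0791 [0.4765 0.0204] [0.03  0.028]
scene 351 ztop 0.079 [0.4877 0.0914] [0.028 0.027]
top 326 ztop 0.0799 [0.4853 0.0915] [0.027 0.027]
top 333 ztop 0.08 [0.4748 0.0199] [0.027 0.027]
top 266 ztop 0.0805 [ 0.4642 -0.0514] [0.024 0.024]
top 387 ztop 0.0802 [ 0.4544 -0.1221] [0.028 0.029]
```

View pics/scene_e.png

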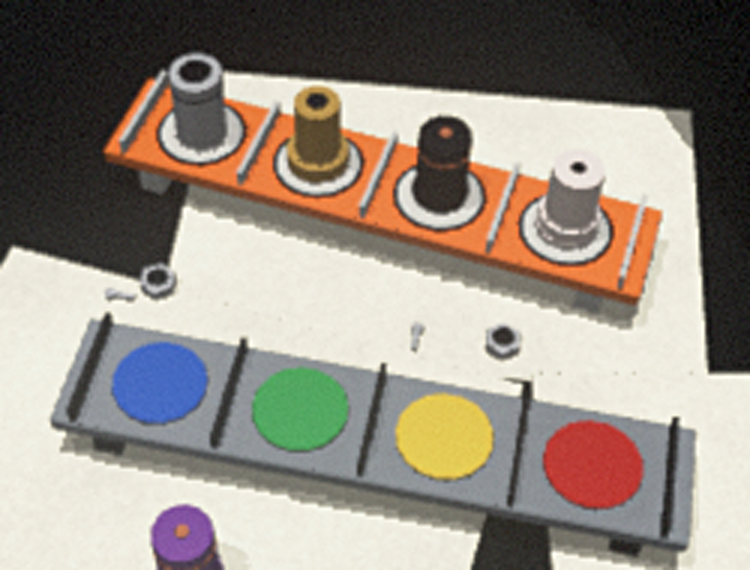

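View pics/top_e.png

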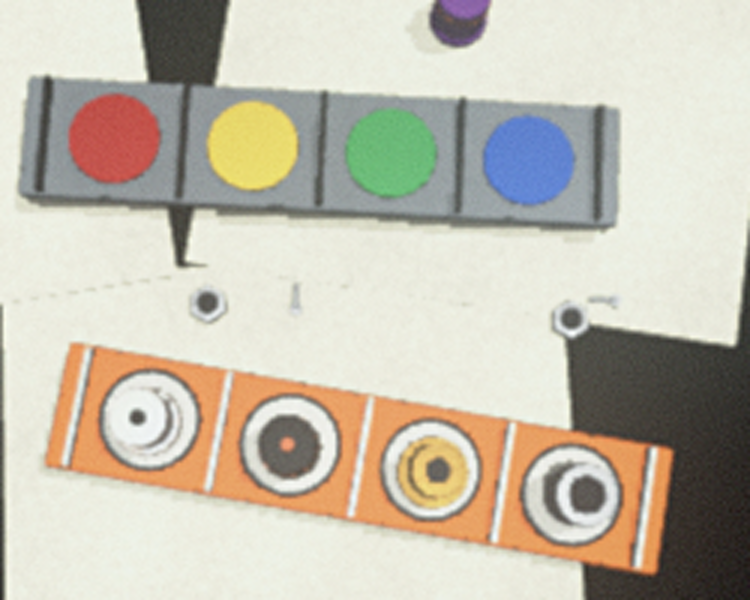

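All four parts stand upright near the middle of their circles, in the right order, and the hand is clear of them.

```bash
python3 -c "
from workcell import close_job
print(close_job())"
```

```text
the job is handed in; nothing more can be done
None
```

All four parts are on the assembly rack in reverse order, and I handed the job in at about 24 s of the 104 s. From right to left they are the steel sleeve, brass lens, black holder and ceramic insulator. The purple look-alike stayed where it was.

**Last checks:** In the final scene and top pictures all four parts are upright and released, with the gripper about 0.2 m away. Their tops measure 79–80 mm up, against the expected 78 mm. Each part is within about 1.5 mm of its circle's centre when both are measured in the same camera.

**Disagreements:**
- The two cameras differ by 2–3 mm in x on the part positions, slightly more than the stated calibration.
- The tool gradually tilted by about 1.8° over the run. The last parts were put down slightly tilted but settled upright.
- I saw nothing near the force limits. The highest wrist reading at the end of a move was about 6 N, taken while closing on a part.

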